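# Load a test cassette into the sloping analyser bay

### The arm

A 6-joint arm with a two-finger parallel gripper is mounted at the origin on the work surface. World frame = base frame: x ahead of the robot, y to its left, z up, the work surface at z = 0. Lengths are in m, angles in rad, forces in N, time in s.
With the tool pointing down it reaches from about 0.375 to 0.9 m from the base axis. Payload 3.1 kg.
Tool frame: the origin (TCP) lies at the very end of the fingers, on their centre line; the grasp point (between the pads) lies 19 mm behind it; z points along the fingers, y is the direction in which the jaws open and shut (so a half turn about z gives the same grasp; the last joint's range is limited). The gripper opens to 85 mm and grips with 20 to 120 N. Pads are 22 mm wide; open, the fingers measure 114 mm over their backs; the gripper's body (76 mm by 85 mm) begins 54 mm behind the grasp point. The pads swing forward as they close: fully open they stand 13 mm farther back than shut.
Start: joints at [1.054, 0.527, 1.433, -0, 1.181, -0.178], TCP at [0.207, 0.59, 0.198] pointing down, gripper open.
Joint ranges: [-3.08, 3.08], [-0.75, 2.2], [0.22, 2.44], [-1.43, 4.57], [0, 2.65], [-2.85, 2.85]. Speed limits (rad/s): [2.79, 2.79, 3.14, 3.14, 3.14, 3.14].

### API

Orientations are given as a unit quaternion [x, y, z, w].
In Python, from station import manip gives the robot as it stands. The module is installed in compiled form; this text tells all that it offers.
- The arm moves only by the tool send_rows, never from a script. Its argument "commands" is a list of rows, each an object with "delta_pos": the shift along the world's x, y, z in cm, a list of three; "yaw": the turn about the world's z in rad. A call has 1 to 10 rows; each row shifts and turns the pose as measured when the row begins; what a row does not reach is not made up. A row lasts 1/8 s, in which the tool goes at most 62.5 mm and 10.7 degrees, less where a joint would pass 70% of its speed; a pose out of reach is approached as far as the arm can. A call is refused whole if a number of a shift passes 6.25 or a number of a turn 0.188, either way. A call with a gripper value outside its range is refused whole. "grip" is the closure, from -1 (fully open) to 1 (shut), set as the call begins (left out, the last holds). The fingers move at their own pace and stop on an object; "force" is the grip in N (left out, the last holds). Time passes only in rows, so rows that do not move let the fingers close. It gives the time, the measured TCP pose, the force and the opening at its end, in the units of the state.
- manip.sense(): the state, without advancing time (a new reading comes with each control period).
- manip.snapshot(name): name is "scene" or "top"; returns the picture (480x640x3 uint8, blue, green, red); there is no depth.
- manip.get_calibration(name): a dict with "fx", "fy", "cx", "cy" (pixels), "world_to_cam" (4x4, takes a point from world to camera coordinates). Camera axes: x right, y down, z forward; pixel columns grow to the right and rows downward; lengths in m; the calibration is good to about 2 mm. A picture is of the moment at which its call begins. get_calibration takes no time and is no camera call.
- manip.sign_off(): hands the job in, once; it reports no verdict.
The state is a dict: "t": time; "q": joint angles; "qd": joint speeds; "tau": joint torques, N m; "tcp_pos": TCP position; "tool_rot": TCP orientation; "force": force on the tool from outside, world axes, zero at the start; "ft_torque": the same for the moment, N m; "finger_gap": opening from 0.0 (shut) to 1.0 (fully open).
Only numpy, scipy, OpenCV 4.12 (cv2) and the standard library are available. Lean on these libraries where they do the work, as an engineer would, in place of code of your own. Each camera call takes 0.05 s, during which the arm holds its last target. There are 200 camera calls.

### The job

Load the blue-tabbed test cassette from the stand into the empty analyser bay, the one whose lid stands open: slide it down the sloping slot until it is fully home, then close the lid over it without slamming it. Leave the yellow and green cassettes, the running analyser beside it and the other things on the bench as they are.

Things in the scene. Friction and masses are not known exactly. Their poses are not given: they have to be found in the camera images.
- cassette: the cassette to load: flat white slab, 12 mm thick (its x), 76 mm wide (y), 118 mm tall with its tab (z); same front and back; 50 to 100 g. Origin: centre of its lower end (nose, rounded at 6 mm radius); z runs up to the blue tab. White slab: lower 78 mm. Starts upright, nose down, in one of the three places of the stand
- cassette_tab (a point): middle of the cassette's blue grip tab, 98 mm from the nose along its z; axes as the cassette's. The tab is the upper 40 mm, 12 mm thick (x) and 44 mm wide (y), with ribbed flat faces
- yellow_cassette: the same cassette with a yellow tab, in another place of the stand; leave it
- green_cassette: the same cassette with a green tab, in another place of the stand; leave it
- stand: fixed grey block, 190 (its x) x 100 x 48 mm, on a dark foot of 200 x 110 mm, with three upright slots at its x = -58, 0 and 58 mm, each 15 x 79 mm and 40 mm deep; slot floor 8 mm over the bench, so a standing cassette's top is 126 mm over it. Origin: centre of its underside
- bay: slot of the free bay. Origin: centre of the mouth, 125 mm over the bench. z points out along the slot: up and towards the robot side, 28 degrees from vertical; x up the slope, away from the robot side; y level. Straight pocket 15 (x) x 79 (y) mm, 78 mm deep, square edges; a cassette fully home has its nose at z = -78 mm and only its 40 mm tab stands out
- bay_rim (a point): centre of the sloping rim round the free bay, 44 mm out of the mouth along the bay's z; axes as the bay's. The recess inside the rim is 120 (x) x 94 (y) mm; its flat dark floor holds the slot's mouth in its middle; the lid closes on the rim
- analyser_free: the fixed light grey module with green lamp that holds the free bay: 114 mm wide, 240 mm deep (from 80 mm before to 160 mm behind its origin), front 132 mm, back 200 mm high. Origin: on the bench below the slot mouth; x points away from the robot side. The lid, open, stands up to 345 mm over the bench
- bay_lid (a joint): lid of the free bay: 0 = closed on the rim, 1.75 = open stop; starts at 1.55 to 1.75. Clear plate in a dark frame, 108 mm wide, 136 mm long from the hinge, 5 mm thick, plus a dark lip 60 mm wide reaching to 150 mm. Friction hinge: stays where left; 1 to 2 N at the free edge moves it. It closes towards the robot side and down, pushed on its outer face
- bay_lid_hinge (a point): middle of the hinge axis of the free bay's lid, at (68, 0, 45.5) mm in the bay frame; the axis runs along the bay's y. The point turns with the lid: its x points from free edge to hinge, its z out of the lid's outer face. Closed, the lid spans 45.5 to 50.5 mm above the bay floor
- bay_lid_edge (a point): point on the outer face of the free bay's lid, middle of its width, 130 mm from the hinge axis and 5 mm out; axes as bay_lid_hinge
- busy_lid (a joint): lid of the running analyser beside it (same module, amber lamp, orange cassette inside): starts closed at 0, leave it closed
- analyser_busy: the running analyser module, fixed, beside the free one on either side (centres 122 mm apart). Origin: on the bench below its slot mouth; x points away from the robot side
- rack_a: loose white carrier with five capped tubes, 24 x 120 x 103 mm, standing on the bench; leave it. Origin: centre of its underside
- rack_b: loose grey carrier with five capped tubes, 24 x 120 x 103 mm; leave it. Origin: centre of its underside
- wash_bottle: loose white bottle, 60 mm diameter, 165 mm tall; leave it. Origin: centre of its underside
- jar: loose jar with orange cap, 52 mm diameter, 65 mm tall; leave it. Origin: centre of its underside
- scanner: loose dark hand scanner lying on the bench, 62 x 200 x 40 mm; leave it. Origin: near the middle of its underside

How it is judged:
On the way, in this order (a step that is already met when the one before it is completed fails the run):
1. the blue-tabbed cassette is fully home in the free bay's slot (z of cassette in the frame of bay below -0.072 m and x of cassette in the frame of bay between -0.005 and 0.005 m and y of cassette in the frame of bay between -0.006 and 0.006 m and angle between the z axis of cassette and the z axis of bay, either way round below 0.08 rad), for 0.2 s.
2. the free bay's lid is closed (value of joint bay_lid below 0.06 rad), for 0.2 s.
At the end, for the whole second after the job is handed in: The blue-tabbed cassette is at rest in the free bay's slot, within 6 mm of fully home and in line with the slot (0.08 rad, 5 to 6 mm); the bay's lid is closed to within 0.06 rad; the running analyser's lid is still closed and the yellow and green cassettes still stand in their places (within 20 mm) (all of step 1 and linear speed of cassette below 0.02 m/s and value of joint each of bay_lid, busy_lid below 0.06 rad and distance of each of yellow_cassette, green_cassette from where it was at the start of the episode below 0.02 m); the robot touches nothing.
It fails at once if the lid is slammed (faster than 4 rad/s) (velocity of joint bay_lid below -4 rad/s).
It fails at once if the yellow or green cassette is moved more than 20 mm (distance of any of yellow_cassette, green_cassette from where it was at the start of the episode above 0.02 m).
It fails at once if the running analyser's lid is opened (value of joint busy_lid above 0.1 rad).
It fails at once if a tube carrier, the bottle, the jar or the scanner is moved more than 30 mm (distance of any of rack_a, rack_b, wash_bottle, jar, scanner from where it was at the start of the episode above 0.03 m).
It also fails if it takes over 54 s, if anything falls off the work surface, if the arm or the gripper's body presses on something with over 40 N, if the wrist force passes 120 N, or if a joint passes its speed limit or range.

## Working session

There is one attempt and no reset: what is moved stays moved. The work goes in short steps, Python scripts to look and compute and a tool call to move; the robot and the scene stay as the last step left them, time stands still between calls to the robot, and variables do not carry over. Pictures are saved under pics/ and viewed, about 8 in all and at most 12, crops included, and the job is handed in when it is done.

Besides the shell and the picture viewer there is one more tool, called after "Emit:" by a JSON object that holds its "fn" and its "kwargs". send_rows: Moves the arm, as the interface text tells. Its arguments: {"type":"object","properties":{"commands":{"type":"array","items":{"type":"object","properties":{"delta_pos":{"type":"array","items":{"type":"number"}},"yaw":{"type":"number"}}}},"grip":{"type":"number"},"force":{"type":"number"}},"required":["commands"]}

```bash
mkdir -p pics
python3 - <<'E'
from station import manip
import cv2
for n in("scene","top"):
    cv2.imwrite(f"pics/{n}0.png",manip.snapshot(n)); c=manip.get_calibration(n); print(n,c)
print(manip.sense())
E
```

```text
scene {'fx': 552.4737591256843, 'fy': 552.4737591256843, 'cx': 314.07396700940205, 'cy': 233.98198186225952, 'world_to_cam': array([[ 0.89268567,  0.45067511,  0.00205665, -0.52636029],
       [ 0.28549057, -0.56194954, -0.77634261, -0.03896815],
       [-0.34872256,  0.69361708, -0.6303078 ,  1.46749926],
       [ 0.        ,  0.        ,  0.        ,  1.        ]])}
top {'fx': 463.8366030035253, 'fy': 463.8366030035253, 'cx': 317.23816132459484, 'cy': 248.22261984764597, 'world_to_cam': array([[ 0.01340753, -0.99951665,  0.02804834,  0.02890003],
       [-0.99514696, -0.01607311, -0.09707819,  0.5669345 ],
       [ 0.09748209, -0.02661064, -0.99488146,  1.0887716 ],
       [ 0.        ,  0.        ,  0.        ,  1.        ]])}
{'t': 0.1, 'q': array([ 1.05448022e+00,  5.28397159e-01,  1.43379144e+00,  1.72263897e-06,
        1.18141180e+00, -1.78480402e-01]), 'qd': array([ 0.00046818, -0.00267572, -0.00247642, -0.0010957 , -0.00107106,
       -0.00165527]), 'tau': array([-3.77909564e-04, -4.43302488e+01, -1.78586429e+01, -2.53862690e-04,
        3.94879840e-03,  1.28818044e-06]), 'tcp_pos': array([0.20675156, 0.58904722, 0.19711133]), 'tool_rot': array([ 1.68115941e-01,  9.85766718e-01, -9.43635001e-04, -3.42521189e-04]), 'force': array([-0.257501  , -1.02273554,  0.11072568]), 'ft_torque': array([ 0.00392163,  0.02704935, -0.03168295]), 'finger_gap': 0.9982252085825897}
```

View pics/scene0.png

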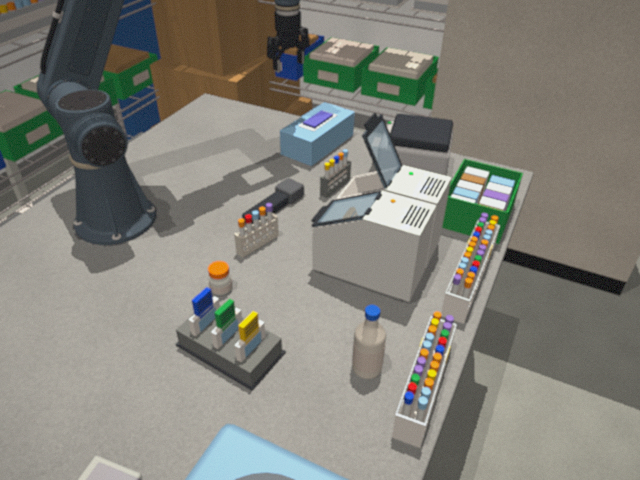

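View pics/top0.png

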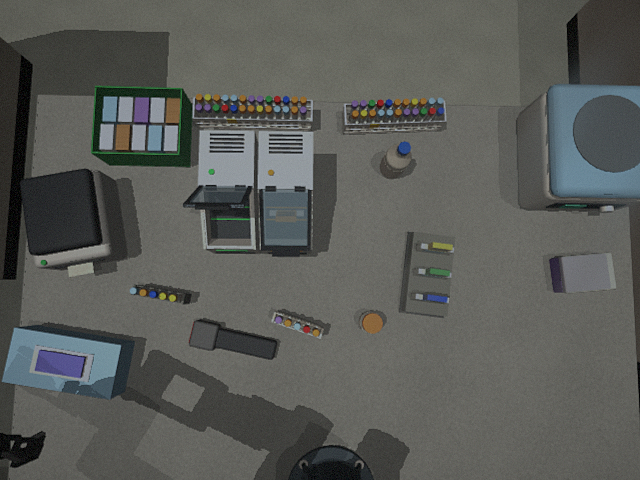

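The tool can only point down and the open lid leans over the bay. So I'll grip the tab across its width, use the stand slot to tilt the cassette, and finish the insertion with a finger.

Run:
```python
import cv2,numpy as np
t=cv2.imread("pics/top0.png"); s=cv2.imread("pics/scene0.png")
def crop(im,x,y,w,h,k): 
    o=cv2.resize(im[y:y+h,x:x+w],None,fx=k,fy=k,interpolation=cv2.INTER_CUBIC)
    for i in range(0,w,10):
        cv2.line(o,(i*k,0),(i*k,6 if i%50 else 14),(0,0,255),1)
        if i%20==0: cv2.putText(o,str(x+i),(i*k,24),0,.35,(0,0,255),1)
    for i in range(0,h,10):
        cv2.line(o,(0,i*k),(6,i*k),(0,0,255),1)
        if i%20==0: cv2.putText(o,str(y+i),(8,i*k+4),0,.35,(0,0,255),1)
    return o
cv2.imwrite("pics/c1.png",crop(t,180,165,140,100,5))
a=crop(t,390,225,80,100,5); b=crop(s,170,280,130,120,3)
o=np.zeros((500,790,3),np.uint8); o[:500,:400]=a; o[:360,400:790]=b
cv2.imwrite("pics/c2.png",o)
```

```text
(no output)
```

View pics/c1.png

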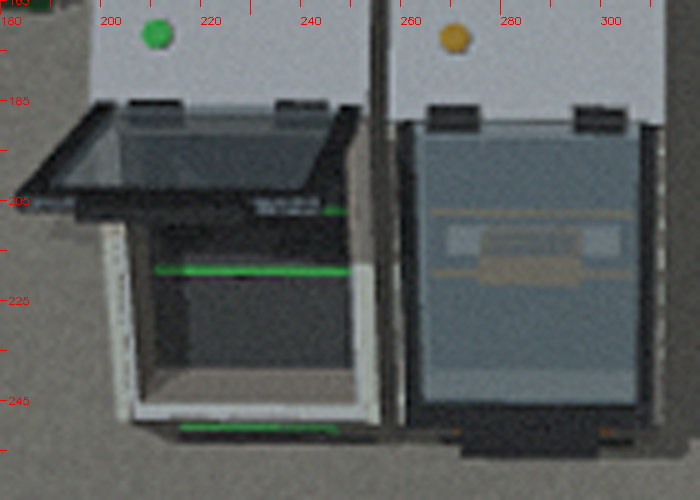

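View pics/c2.png

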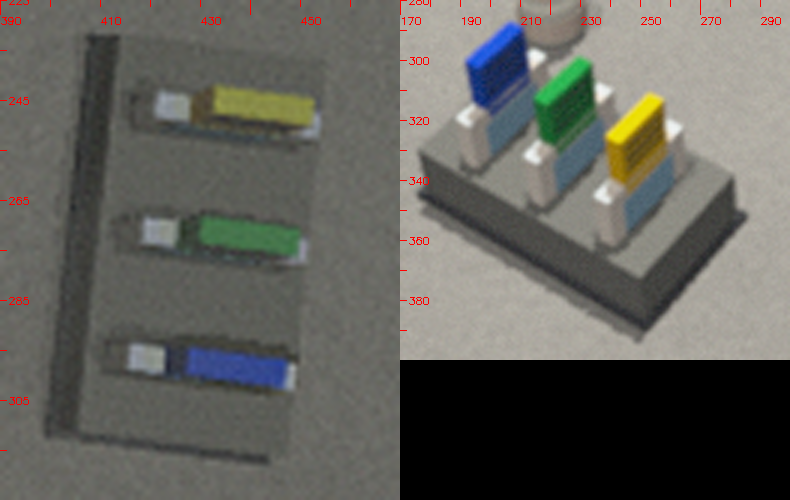

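The top crop shows the free bay at about (230,218) with green guide lines, and its rim's inner front corners at (207,245) and (252,245). The busy lid's lip spans (272..299, 256). The second crop shows the stand, with the blue cassette nearest the robot. I'll fit the poses next.

```bash
cat > h.py <<'E'
import numpy as np,cv2
from station import manip
from scipy.optimize import least_squares
def proj(n,P):
    c=manip.get_calibration(n); W=c["world_to_cam"]; p=np.atleast_2d(P)@W[:3,:3].T+W[:3,3]
    return np.c_[p[:,0]/p[:,2]*c["fx"]+c["cx"],p[:,1]/p[:,2]*c["fy"]+c["cy"]]
def back(n,uv,z):
    c=manip.get_calibration(n);W=c["world_to_cam"];R=W[:3,:3];C=-R.T@W[:3,3]
    d=R.T@np.array([(uv[0]-c["cx"])/c["fx"],(uv[1]-c["cy"])/c["fy"],1]); return C+d*(z-C[2])/d[2]
def Rz(a): return np.array([[np.cos(a),-np.sin(a),0],[np.sin(a),np.cos(a),0],[0,0,1]])
A=np.radians(28)
B=np.array([[np.cos(A),0,-np.sin(A)],[0,1,0],[np.sin(A),0,np.cos(A)]]) # bay axes in module frame
def bay(p,P,dy=0): # p=(x,y,yaw); P in bay frame (m)
    return (np.atleast_2d(P)@B.T+[0,dy,.125])@Rz(p[2]).T+[p[0],p[1],0]
def tabmask(n,im,col):
    h=cv2.cvtColor(im,cv2.COLOR_BGR2HSV); lo,hi={"b":((105,150,50),(125,255,255)),"g":((60,130,50),(85,255,255)),"y":((22,140,80),(32,255,255))}[col]
    return cv2.inRange(h,lo,hi)
E
python3 - <<'E'
from h import *
for n in("scene","top"):
    W=manip.get_calibration(n)["world_to_cam"];print(n,-W[:3,:3].T@W[:3,3])
obs=[];box={"top":(390,225,80,100),"scene":(170,280,130,120)}
for n in box:
    im=cv2.imread(f"pics/{n}0.png");x,y,w,h=box[n]
    for c in "bgy":
        m=tabmask(n,im,c);k=np.zeros_like(m);k[y:y+h,x:x+w]=m[y:y+h,x:x+w]
        v,u=np.nonzero(k);hull=cv2.convexHull(np.c_[u,v].astype(np.int32)); M=cv2.moments(hull)
        obs.append((n,c,M["m10"]/M["m00"],M["m01"]/M["m00"],len(u)));print(obs[-1])
cor=np.array([[a,b,c] for a in(-.006,.006) for b in(-.022,.022) for c in(.086,.126)])
def res(p,s):
    r=[]
    for n,c,u,v,_ in obs:
        off={"b":-.058,"g":0,"y":.058}[c]*s
        q=proj(n,(cor+[off,0,0])@Rz(p[2]).T+[p[0],p[1],0]).astype(np.float32)
        M=cv2.moments(cv2.convexHull(q)); r+=[M["m10"]/M["m00"]-u,M["m01"]/M["m00"]-v]
    return np.array(r)
f=least_squares(res,[.4,-.25,0],args=(1,)); print("stand",f.x,res(f.x,1).round(1)); p=f.x
print("blue",Rz(p[2])@[-.058,0,0]+[p[0],p[1],0])
# analyser
mm=1e-3
pts=[((-60,47,44),0,(207.5,245.5)),((-60,-47,44),0,(251.7,245.3)),((-82,30,48),1,(272,256)),((-82,-30,48),1,(299,256)),((-68,54,50.5),1,(260.5,249)),]
def ra(p): return np.concatenate([(proj("top",bay(p,np.array(P)*mm,-.122*b))-np.array(u)).ravel() for P,b,u in pts])
f=least_squares(ra,[.5,.2,0]);print("ana",f.x,f.fun.round(1));p=f.x
for x in(-13,13): print("line",x,proj("top",bay(p,[[x*mm,.0395,0],[x*mm,-.0395,0]])).round(1).tolist())
print("back top corners",proj("top",[(Rz(p[2])@[.16,s*.057,.2])+[p[0],p[1],0] for s in(1,-1)]).round(1).tolist())
for th in(1.55,1.65,1.75):
    e=[[.068-l*np.cos(th),y,.0455+l*np.sin(th)] for l,y in((.136,.054),(.136,-.054),(.15,.03),(.15,-.03))]
    print(th,proj("top",bay(p,e)).round(0).tolist(),proj("scene",bay(p,e)).round(0).tolist())
for n,uv,z in(("top",(372,322),.065),("scene",(219,268),.065),("top",(298,323),.1),("top",(235,338),.04)):print(n,uv,back(n,uv,z).round(3))
E
```

```text
scene [ 0.99274943 -0.8025632   0.89580614]
top [0.45765994 0.06697138 1.13742506]
('top', 'b', 437.992700729927, 298.0778588807786, 67)Traceback (most recent call last):
  File "<stdin>", line 10, in <module>
ZeroDivisionError: float division by zero
```

```bash
sed -i 's/(60,130,50),(85/(50,90,40),(85/; s/(22,140,80),(32/(18,110,60),(36/; s/(105,150,50)/(105,120,40)/' h.py
cat > fit.py <<'E'
from h import *
obs=[];box={"top":(390,225,80,100),"scene":(170,280,130,120)}
for n in box:
    im=cv2.imread(f"pics/{n}0.png");x,y,w,h=box[n]
    for c in "bgy":
        m=tabmask(n,im,c);k=np.zeros_like(m);k[y:y+h,x:x+w]=m[y:y+h,x:x+w]
        v,u=np.nonzero(k);hull=cv2.convexHull(np.c_[u,v].astype(np.int32)); M=cv2.moments(hull)
        obs.append((n,c,M["m10"]/M["m00"],M["m01"]/M["m00"],len(u)));print(obs[-1])
cor=np.array([[a,b,c] for a in(-.006,.006) for b in(-.022,.022) for c in(.086,.126)])
def res(p,s):
    r=[]
    for n,c,u,v,_ in obs:
        off={"b":-.058,"g":0,"y":.058}[c]*s
        q=proj(n,(cor+[off,0,0])@Rz(p[2]).T+[p[0],p[1],0]).astype(np.float32)
        M=cv2.moments(cv2.convexHull(q)); r+=[M["m10"]/M["m00"]-u,M["m01"]/M["m00"]-v]
    return np.array(r)
f=least_squares(res,[.4,-.25,0],args=(1,)); print("stand",f.x,res(f.x,1).round(1)); p=f.x
print("blue",Rz(p[2])@[-.058,0,0]+[p[0],p[1],0])
mm=1e-3
pts=[((-60,47,44),0,(207.5,245.5)),((-60,-47,44),0,(251.7,245.3)),((-82,30,48),1,(272,256)),((-82,-30,48),1,(299,256)),((-68,54,50.5),1,(260.5,249)),]
def ra(p): return np.concatenate([(proj("top",bay(p,np.array(P)*mm,-.122*b))-np.array(u)).ravel() for P,b,u in pts])
f=least_squares(ra,[.5,.2,0]);print("ana",f.x,f.fun.round(1));p=f.x
for x in(-13,13): print("line",x,proj("top",bay(p,[[x*mm,.0395,0],[x*mm,-.0395,0]])).round(1).tolist())
print("back top corners",proj("top",[(Rz(p[2])@[.16,s*.057,.2])+[p[0],p[1],0] for s in(1,-1)]).round(1).tolist())
for th in(1.55,1.65,1.75):
    e=[[.068-l*np.cos(th),y,.0455+l*np.sin(th)] for l,y in((.136,.054),(.136,-.054),(.15,.03),(.15,-.03))]
    print(th,proj("top",bay(p,e)).round(0).tolist(),proj("scene",bay(p,e)).round(0).tolist())
for n,uv,z in(("top",(372,322),.065),("scene",(219,268),.065),("top",(298,323),.1),("top",(235,338),.04)):print(n,uv,back(n,uv,z).round(3))
E
python3 fit.py
```

```text
('top', 'b', 436.54347826086956, 298.03985507246375, 104)
('top', 'g', 439.5638095238095, 271.8285714285714, 97)
('top', 'y', 442.34469696969694, 245.8560606060606, 98)
('scene', 'b', 202.34810951760105, 302.2277270751847, 366)
('scene', 'g', 224.86240066917605, 314.0447511501464, 386)
('scene', 'y', 248.58411949685532, 326.9272798742138, 442)
stand [ 0.51212494 -0.23184311 -0.12687829] [-1.3 -1.4 -1.4 -1.  -1.3 -0.5 -1.1  0.2 -1.2  0.7 -1.5  0.8]
blue [ 0.45459115 -0.2245039   0.        ]
ana [0.63287403 0.23112374 0.00947503] [-0.1 -0.4 -0.6  0.1  0.  -0.4  0.6 -0.3  0.2  1. ]
line -13 [[213.1, 217.9], [249.0, 218.2]]
line 13 [[212.3, 206.6], [248.6, 206.9]]
back top corners [[199.1, 129.5], [254.4, 130.2]]
1.55 [[183.0, 209.0], [244.0, 209.0], [195.0, 212.0], [229.0, 212.0]] [[377.0, 114.0], [358.0, 135.0], [370.0, 113.0], [360.0, 125.0]]
1.65 [[182.0, 201.0], [244.0, 202.0], [194.0, 203.0], [229.0, 204.0]] [[382.0, 113.0], [364.0, 134.0], [376.0, 112.0], [366.0, 123.0]]
1.75 [[182.0, 194.0], [243.0, 194.0], [194.0, 195.0], [229.0, 195.0]] [[388.0, 112.0], [370.0, 133.0], [382.0, 111.0], [372.0, 122.0]]
top (372, 322) [ 0.395 -0.09   0.065]
scene (219, 268) [ 0.399 -0.091  0.065]
top (298, 323) [0.393 0.08  0.1  ]
top (235, 338) [0.353 0.226 0.04 ]
```

Emit:
{"fn": "send_rows", "kwargs": {"commands": [{"delta_pos": [2.5,-3.6,2.5],"yaw": 0.1},{"delta_pos": [2.5,-3.6,2.5],"yaw": 0.1},{"delta_pos": [3,-3.6,1.5]},{"delta_pos": [3,-3.6,1.5]},{"delta_pos": [3,-3.6,1]},{"delta_pos": [3,-3.6,0.5]},{"delta_pos": [3,-3.6,0]},{"delta_pos": [3,-3.6,0]},{"delta_pos": [3,-3.6,0]},{"delta_pos": [3,-3,0]}], "grip": 1, "force": 30}}

```text
validation failed for argument at $.co...
```

Emit:
{"fn": "send_rows", "kwargs": {"commands": [{"delta_pos": [2.5,-3.6,2.5],"yaw": 0.1},{"delta_pos": [2.5,-3.6,2.5],"yaw": 0.1},{"delta_pos": [3.0,-3.6,1.5],"yaw": 0.0},{"delta_pos": [3.0,-3.6,1.5],"yaw": 0.0},{"delta_pos": [3.0,-3.6,1.0],"yaw": 0.0},{"delta_pos": [3.0,-3.6,0.5],"yaw": 0.0},{"delta_pos": [3.0,-3.6,0.0],"yaw": 0.0},{"delta_pos": [3.0,-3.6,0.0],"yaw": 0.0},{"delta_pos": [3.0,-3.6,0.0],"yaw": 0.0},{"delta_pos": [3.0,-3.0,0.0],"yaw": 0.0}], "grip": 1.0, "force": 30}}

```text
t: 1.35
tcp_pos: [0.4998, 0.2234, 0.2904]
tool_rot: [0.062, 0.998, -0.004, -0.002]
force: [-0.4, 0.7, -0.1]
finger_gap: -0.002
```

Emit:
{"fn": "send_rows", "kwargs": {"commands": [{"delta_pos": [4.0,0.8,0.0],"yaw": 0.0},{"delta_pos": [3.0,0.0,0.0],"yaw": 0.0},{"delta_pos": [2.0,0.0,0.0],"yaw": 0.0},{"delta_pos": [1.0,0.0,0.0],"yaw": 0.0},{"delta_pos": [1.0,0.0,0.0],"yaw": 0.0},{"delta_pos": [0.5,0.0,0.0],"yaw": 0.0},{"delta_pos": [0.4,0.0,0.0],"yaw": 0.0}]}}

```text
t: 2.22
tcp_pos: [0.6161, 0.2276, 0.2873]
tool_rot: [0.064, 0.998, -0.006, -0.012]
force: [-13.6, -1.6, 6.6]
finger_gap: 0.002
```

Emit:
{"fn": "send_rows", "kwargs": {"commands": [{"delta_pos": [0.0,0.0,0.0],"yaw": 0.0}]}}

```text
t: 2.35
tcp_pos: [0.6149, 0.2277, 0.2875]
tool_rot: [0.064, 0.998, -0.006, -0.013]
force: [-0.6, 0.1, -0.3]
finger_gap: 0.002
```

Run:
```python
from h import *
s=manip.sense();print(s["tcp_pos"],s["force"])
a=manip.snapshot("top");b=manip.snapshot("scene");cv2.imwrite("pics/t1.png",a);cv2.imwrite("pics/s1.png",b)
k=5;o=cv2.resize(a[170:260,170:320],None,fx=k,fy=k,interpolation=2)
cv2.imwrite("pics/t1c.png",np.hstack([cv2.resize(a[150:270,170:320],None,fx=3,fy=3,interpolation=2),cv2.resize(b[80:200,310:425],None,fx=3,fy=3,interpolation=2)]))
```

```text
[0.61488622 0.22765595 0.28745431] [-0.55529598  0.05484136 -0.31618669]
```

View pics/t1c.png

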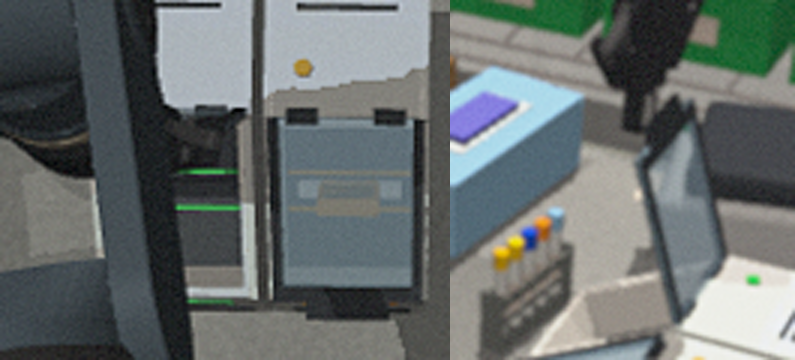

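The picture shows the lid pushed back to its stop: its corners at (390,112) and (374,132) match 1.75 rad. The slot lines at rows 207 and 219 agree with the fit. Next is the blue cassette.

Emit:
{"fn": "send_rows", "kwargs": {"commands": [{"delta_pos": [-5.0,-1.0,0.0],"yaw": 0.0},{"delta_pos": [-4.0,-4.5,0.0],"yaw": 0.0},{"delta_pos": [-3.0,-5.0,0.0],"yaw": 0.0},{"delta_pos": [-2.0,-5.0,0.0],"yaw": 0.0},{"delta_pos": [-1.0,-5.0,0.0],"yaw": 0.0},{"delta_pos": [-1.0,-5.5,0.0],"yaw": 0.0},{"delta_pos": [0.0,-5.5,0.0],"yaw": 0.0},{"delta_pos": [0.0,-5.0,-1.0],"yaw": 0.0},{"delta_pos": [0.0,-5.0,-2.0],"yaw": 0.0},{"delta_pos": [0.0,-3.5,-2.0],"yaw": 0.0}], "grip": -1.0}}

```text
t: 3.7
tcp_pos: [0.4596, -0.2365, 0.2407]
tool_rot: [0.061, 0.998, -0.011, 0.005]
force: [0.4, -0.0, -0.1]
finger_gap: 0.999
```

```bash
python3 -c "
from h import *
s=manip.sense();print(s['tcp_pos'],s['tool_rot'],s['q'].round(2))"
```

```text
[ 0.45959506 -0.23650553  0.2407082 ] [ 0.06089703  0.99806605 -0.01142625  0.00501451] [-0.68  0.32  1.66 -0.01  1.14 -2.13]
```

Emit:
{"fn": "send_rows", "kwargs": {"commands": [{"delta_pos": [-0.5,1.2,-3.0],"yaw": 0.0},{"delta_pos": [0.0,0.0,-3.0],"yaw": 0.0},{"delta_pos": [0.0,0.0,-3.0],"yaw": 0.0},{"delta_pos": [0.0,0.0,-1.0],"yaw": 0.0},{"delta_pos": [0.0,0.0,0.0],"yaw": 0.0}]}}

```text
t: 4.32
tcp_pos: [0.4582, -0.2318, 0.1387]
tool_rot: [0.064, 0.998, -0.016, 0.01]
force: [0.4, 0.8, 0.5]
finger_gap: 1.002
```

Run:
```python
from h import *
s=manip.sense();print(s["tcp_pos"])
a=manip.snapshot("top");b=manip.snapshot("scene");cv2.imwrite("pics/t2.png",a);cv2.imwrite("pics/s2.png",b)
print(proj("scene",[s["tcp_pos"]]),proj("top",[s["tcp_pos"]]))
cv2.imwrite("pics/c3.png",np.hstack([cv2.resize(a[220:330,380:480],None,fx=4,fy=4,interpolation=2),cv2.resize(b[250:360,160:260],None,fx=4,fy=4,interpolation=2)]))
```

```text
[ 0.4581509  -0.23175798  0.13865384]
[[198.56289011 293.64275762]] [[442.53447284 295.11853468]]
```

View pics/c3.png

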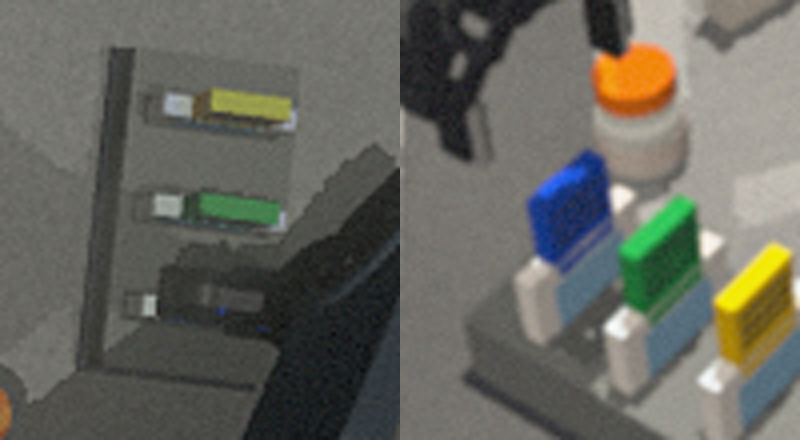

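The picture is unclear on where the fingertips are relative to the TCP. I'll overlay the projected points to check.

Run:
```python
from h import *
from scipy.spatial.transform import Rotation as Ro
def ov(f,n,tcp,rot,box,k,back=.013,half=.0425):
    im=cv2.imread(f);x,y,w,h=box;o=cv2.resize(im[y:y+h,x:x+w],None,fx=k,fy=k,interpolation=2)
    o=cv2.convertScaleAbs(o,alpha=1.6,beta=20)
    R=Ro.from_quat(rot).as_matrix();P=np.array([[0,0,0],[0,half,-back],[0,-half,-back],[0,half,-.073],[0,-half,-.073]])@R.T+tcp
    for q,c in zip(proj(n,P),[(0,0,255),(0,255,0),(0,255,255),(255,0,255),(255,0,255)]):
        cv2.drawMarker(o,(int((q[0]-x+.5)*k),int((q[1]-y+.5)*k)),c,cv2.MARKER_CROSS,12,1)
    return o
r2=manip.sense()
r0=[.168116,.985767,-.00094,-.00034]
a=ov("pics/scene0.png","scene",[.20675,.58905,.19711],r0,(240,0,100,110),4)
b=ov("pics/s2.png","scene",r2["tcp_pos"],r2["tool_rot"],(160,230,100,110),4)
cv2.imwrite("pics/c4.png",np.hstack([a,b]))
```

```text
(no output)
```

View pics/c4.png

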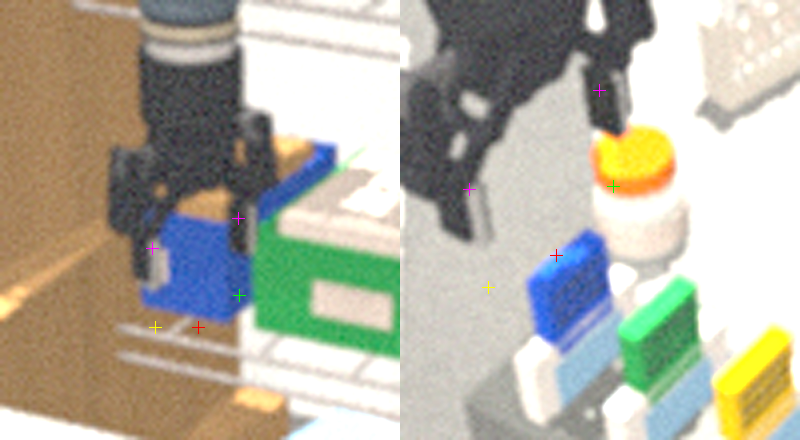

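Emit:
{"fn": "send_rows", "kwargs": {"commands": [{"delta_pos": [-0.3,0.5,-1.0],"yaw": 0.0},{"delta_pos": [-0.1,0.3,-1.0],"yaw": 0.0},{"delta_pos": [0.0,0.1,-1.0],"yaw": 0.0},{"delta_pos": [0.0,0.1,-0.5],"yaw": 0.0},{"delta_pos": [0.0,0.0,-0.5],"yaw": 0.0}]}}

```text
t: 5.05
tcp_pos: [0.4558, -0.2221, 0.0992]
tool_rot: [0.064, 0.998, -0.018, 0.013]
force: [0.3, -0.6, 0.5]
finger_gap: 0.999
```

Run:
```python
from h import *
r=manip.sense();print(r["tcp_pos"],r["tool_rot"],r["force"])
a=manip.snapshot("top");b=manip.snapshot("scene");cv2.imwrite("pics/t3.png",a);cv2.imwrite("pics/s3.png",b)
f=lambda im,x,y:cv2.convertScaleAbs(cv2.resize(im[y:y+100,x:x+100],None,fx=4,fy=4,interpolation=2),alpha=1.5,beta=20)
cv2.imwrite("pics/c5.png",np.hstack([f(a,385,235),f(b,150,250)]))
```

```text
[ 0.45577801 -0.22206739  0.09924589] [ 0.06352667  0.99773925 -0.01756253  0.0131268 ] [ 0.32095895 -0.64742036  0.5170201 ]
```

View pics/c5.png

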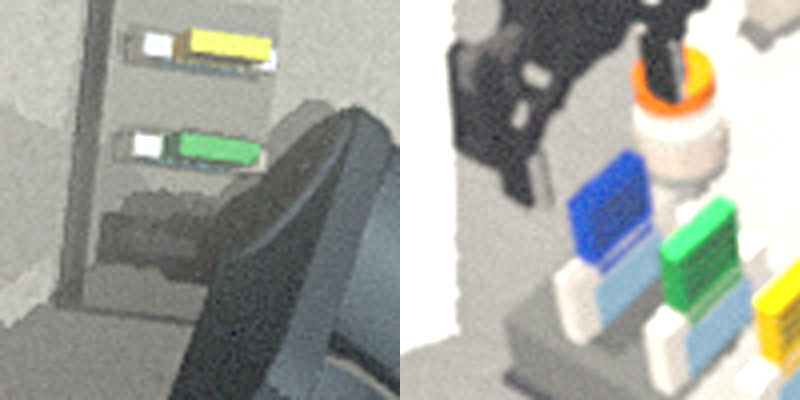

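Emit:
{"fn": "send_rows", "kwargs": {"commands": [{"delta_pos": [0.0,-0.2,-0.7],"yaw": 0.0},{"delta_pos": [0.0,0.0,-0.6],"yaw": 0.0},{"delta_pos": [0.0,0.0,-0.5],"yaw": 0.0}]}}

```text
t: 5.52
tcp_pos: [0.4561, -0.2247, 0.0804]
tool_rot: [0.064, 0.998, -0.018, 0.013]
force: [0.0, 0.1, -0.1]
finger_gap: 0.997
```

Emit:
{"fn": "send_rows", "kwargs": {"commands": [{"delta_pos": [0.0,0.0,0.0],"yaw": 0.0},{"delta_pos": [0.0,0.0,0.0],"yaw": 0.0},{"delta_pos": [0.0,0.0,0.0],"yaw": 0.0},{"delta_pos": [0.0,0.0,0.0],"yaw": 0.0}], "grip": 1.0, "force": 20}}

```text
t: 6.02
tcp_pos: [0.456, -0.2246, 0.0803]
tool_rot: [0.064, 0.998, -0.018, 0.013]
force: [0.7, -0.3, -1.0]
finger_gap: 0.509
```

Run:
```python
from h import *
r=manip.sense();print(r["tcp_pos"],r["tool_rot"],r["force"],r["finger_gap"])
a=manip.snapshot("top");b=manip.snapshot("scene");cv2.imwrite("pics/t4.png",a);cv2.imwrite("pics/s4.png",b)
f=lambda im,x,y:cv2.convertScaleAbs(cv2.resize(im[y:y+100,x:x+100],None,fx=4,fy=4,interpolation=2),alpha=1.5,beta=20)
cv2.imwrite("pics/c6.png",f(b,150,250))
```

```text
[ 0.45601623 -0.2246044   0.08026533] [ 0.06373706  0.99772189 -0.01765207  0.01330491] [ 0.67744483 -0.31476724 -1.01358281] 0.5087374669430696
```

View pics/c6.png

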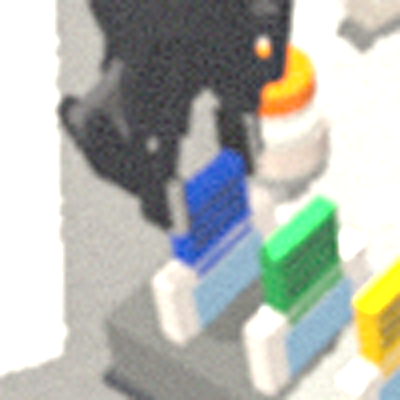

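The grip holds: the gap is 43 mm on the 44 mm tab, on the tab's upper half. Next I lift until only the nose is left in the stand slot and use that to tilt the cassette.

Emit:
{"fn": "send_rows", "kwargs": {"commands": [{"delta_pos": [0.0,0.0,0.8],"yaw": 0.0},{"delta_pos": [0.0,0.0,1.0],"yaw": 0.0},{"delta_pos": [0.0,0.0,0.8],"yaw": 0.0},{"delta_pos": [0.0,0.0,0.4],"yaw": 0.0},{"delta_pos": [0.0,0.0,0.0],"yaw": 0.0}], "force": 35}}

```text
t: 6.75
tcp_pos: [0.4563, -0.2249, 0.1131]
tool_rot: [0.064, 0.998, -0.018, 0.014]
force: [-1.1, -0.0, -1.2]
finger_gap: 0.5
```

Emit:
{"fn": "send_rows", "kwargs": {"commands": [{"delta_pos": [0.0,0.0,-0.25],"yaw": 0.0},{"delta_pos": [-1.4,0.2,-0.1],"yaw": 0.0},{"delta_pos": [-1.4,0.2,-0.3],"yaw": 0.0},{"delta_pos": [0.0,0.0,0.0],"yaw": 0.0}], "force": 20}}

```text
t: 7.25
tcp_pos: [0.4279, -0.221, 0.1063]
tool_rot: [0.064, 0.998, -0.019, 0.016]
force: [1.6, 0.5, 0.3]
finger_gap: 0.5
```

Emit:
{"fn": "send_rows", "kwargs": {"commands": [{"delta_pos": [-1.3,0.2,-0.45],"yaw": 0.0},{"delta_pos": [-1.3,0.2,-0.55],"yaw": 0.0},{"delta_pos": [-1.1,0.1,-0.65],"yaw": 0.0},{"delta_pos": [0.0,0.0,0.0],"yaw": 0.0}]}}

```text
t: 7.75
tcp_pos: [0.3884, -0.2159, 0.0891]
tool_rot: [0.064, 0.998, -0.019, 0.016]
force: [1.4, 0.4, 1.8]
finger_gap: 0.499
```

Run:
```python
from h import *
r=manip.sense();print(r["tcp_pos"],r["tool_rot"],r["force"],r["finger_gap"])
a=manip.snapshot("top");b=manip.snapshot("scene");cv2.imwrite("pics/t5.png",a);cv2.imwrite("pics/s5.png",b)
f=lambda im,x,y:cv2.convertScaleAbs(cv2.resize(im[y:y+100,x:x+100],None,fx=4,fy=4,interpolation=2),alpha=1.5,beta=20)
cv2.imwrite("pics/c7.png",f(b,130,250))
```

```text
[ 0.38844134 -0.21586904  0.08912505] [ 0.0641049   0.99762845 -0.01898785  0.01635548] [1.41667541 0.42909885 1.79486163] 0.4990124173164352
```

View pics/c7.png

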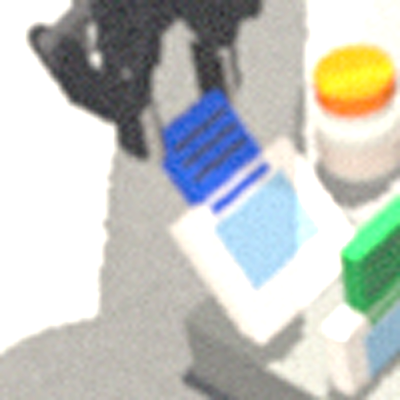

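Tilted to about 40°, as planned. Now grip firmer, lift and carry.

Emit:
{"fn": "send_rows", "kwargs": {"commands": [{"delta_pos": [0.0,0.0,1.5],"yaw": 0.0},{"delta_pos": [0.0,0.0,3.0],"yaw": 0.0},{"delta_pos": [0.0,0.0,3.5],"yaw": 0.0},{"delta_pos": [0.0,1.5,3.5],"yaw": 0.03},{"delta_pos": [0.5,3.0,3.0],"yaw": 0.03},{"delta_pos": [1.0,4.0,1.0],"yaw": 0.03},{"delta_pos": [1.0,4.5,0.0],"yaw": 0.03},{"delta_pos": [1.0,4.5,0.0],"yaw": 0.02},{"delta_pos": [1.0,4.5,0.0],"yaw": 0.0},{"delta_pos": [1.0,4.5,0.0],"yaw": 0.0}], "force": 70}}

```text
t: 9.1
tcp_pos: [0.4364, 0.0568, 0.2457]
tool_rot: [-0.005, 1.0, -0.015, 0.006]
force: [0.7, 0.3, -0.7]
finger_gap: 0.485
```

Emit:
{"fn": "send_rows", "kwargs": {"commands": [{"delta_pos": [1.0,4.5,0.0],"yaw": 0.0},{"delta_pos": [1.0,4.5,0.0],"yaw": 0.0},{"delta_pos": [1.0,4.0,0.0],"yaw": 0.0},{"delta_pos": [0.5,3.0,0.0],"yaw": 0.0},{"delta_pos": [0.5,1.5,0.0],"yaw": 0.0},{"delta_pos": [0.0,0.0,0.0],"yaw": 0.0}]}}

```text
t: 9.85
tcp_pos: [0.4718, 0.2385, 0.2418]
tool_rot: [-0.008, 1.0, -0.019, -0.001]
force: [0.3, -0.8, -1.8]
finger_gap: 0.49
```

Run:
```python
from h import *
r=manip.sense();print(r["t"],r["tcp_pos"],r["tool_rot"],r["force"],r["finger_gap"],r["q"].round(2))
```

```text
9.85 [0.47175839 0.23847968 0.24180054] [-0.00816425  0.99978601 -0.01895573 -0.00139958] [ 0.3126431  -0.81750021 -1.83557493] 0.49046163772094464 [ 0.28  0.35  1.6  -0.04  1.2  -1.29]
```

Emit:
{"fn": "send_rows", "kwargs": {"commands": [{"delta_pos": [2.0,-0.4,-0.5],"yaw": 0.0},{"delta_pos": [2.0,-0.3,-0.7],"yaw": 0.0},{"delta_pos": [1.5,0.0,-0.8],"yaw": 0.0},{"delta_pos": [0.3,0.0,-0.2],"yaw": 0.0},{"delta_pos": [0.0,0.0,0.0],"yaw": 0.0}]}}

```text
t: 10.48
tcp_pos: [0.5344, 0.2262, 0.2171]
tool_rot: [-0.005, 1.0, -0.02, -0.003]
force: [0.1, 0.2, -0.6]
finger_gap: 0.487
```

Run:
```python
from h import *
r=manip.sense();print(r["t"],r["tcp_pos"],r["tool_rot"],r["force"],r["finger_gap"])
a=manip.snapshot("top");b=manip.snapshot("scene");cv2.imwrite("pics/t6.png",a);cv2.imwrite("pics/s6.png",b)
def f(im,x,y,w=80,h=110,k=5):
    o=cv2.convertScaleAbs(cv2.resize(im[y:y+h,x:x+w],None,fx=k,fy=k,interpolation=2),alpha=1.3,beta=20)
    for i in range(0,w,10): cv2.line(o,(i*k,0),(i*k,5),(0,0,255),1); i%20 or cv2.putText(o,str(x+i),(i*k,18),0,.4,(0,0,255),1)
    for i in range(0,h,10): cv2.line(o,(0,i*k),(5,i*k),(0,0,255),1); i%20 or cv2.putText(o,str(y+i),(6,i*k+4),0,.4,(0,0,255),1)
    return o
cv2.imwrite("pics/c8.png",np.hstack([f(a,190,170),f(b,310,110)]))
```

```text
10.475 [0.53443525 0.22616881 0.21713611] [-0.00535453  0.99978001 -0.02010656 -0.00264195] [ 0.09953058  0.22109982 -0.60939098] 0.4870800477821467
```

View pics/c8.png

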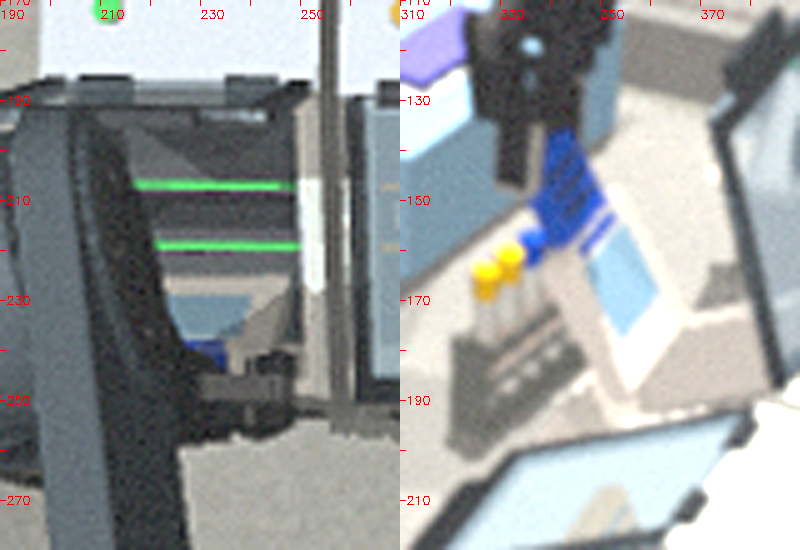

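The top view shows the nose edge at row 225 with its right corner at (248,225), and the slot lines at rows 207 and 219. The scene view shows nose corners at (355.6,187.6) and (368,172). I'll fit the in-hand pose from these.

```bash
cat > ch.py <<'E'
from h import *
from scipy.spatial.transform import Rotation as Ro
# cassette pose p: nose-centre xyz, tilt(phi), roll, yaw ; local axes: z up to tab, x away from robot
def cas(p,P):
    R=Ro.from_euler("ZXY",[p[5],p[4],-p[3]]).as_matrix()
    return (np.atleast_2d(P)-[0,0,6e-3])@R.T+p[:3]
mm=1e-3
obs=[("scene",(3,-38,.8),(355.6,187.6)),("scene",(3,38,.8),(367.8,172)),("scene",(6,38,78),(354.4,148.4)),
("scene",(6,-22,78),(341.4,160)),("scene",(6,22,78),(351,151.6)),("top",(4.6,-38,2.1),(248.3,224.6))]
def res(p):
    r=[(proj(n,cas(p,np.array(P)*mm))[0]-u) for n,P,u in obs]
    r.append([proj("top",cas(p,np.array([4.6,10,2.1])*mm))[0][1]-225.4])
    return np.r_[np.concatenate(r),(p[4]-(.0))/.03,(p[5]-.016)/.02]
E
python3 - <<'E'
from ch import *
f=least_squares(res,[.6,.226,.178,.7,0,0]);p=f.x
print(p[:3].round(4),np.degrees(p[3:]).round(1),f.fun.round(1))
t=manip.sense()["tcp_pos"];print("nosecentre-TCP",(p[:3]-t).round(4))
b=[.632,.2315,.0095]
print("nose in bay mm",((Rz(b[2])@B).T@(p[:3]-[b[0],b[1],.125])*1e3).round(1))
print(proj("top",bay(b,[[0,.0395,0],[0,-.0395,0]])).round(1).tolist())
E
```

```text
[0.5949 0.2274 0.1672] [34.9  0.5  0.4] [-0.5  2.8 -0.4  2.2 -1.6 -1.6  1.  -1.1 -0.9 -1.6 -1.2 -0.4 -1.4  0.3
 -0.5]
nosecentre-TCP [ 0.0608  0.0009 -0.0504]
nose in bay mm [-13.   -3.7  54.7]
[[212.5, 212.7], [248.6, 213.0]]
```

Emit:
{"fn": "send_rows", "kwargs": {"commands": [{"delta_pos": [1.2,0.3,-1.0],"yaw": 0.0},{"delta_pos": [1.2,0.3,-1.2],"yaw": 0.0},{"delta_pos": [0.9,0.1,-1.2],"yaw": 0.0},{"delta_pos": [0.0,0.0,0.0],"yaw": 0.0}]}}

```text
t: 11.08
tcp_pos: [0.5687, 0.2347, 0.1812]
tool_rot: [-0.006, 1.0, -0.02, -0.002]
force: [-0.5, -0.1, -0.3]
finger_gap: 0.489
```

Run:
```python
from ch import *
r=manip.sense();print(r["t"],r["tcp_pos"],r["tool_rot"],r["force"],r["ft_torque"])
a=manip.snapshot("top");cv2.imwrite("pics/t7.png",a)
# columns of brightness & saturation near slot, u=235..246 averaged
g=a[200:235,232:246].mean(1).round(0)
for i,x in enumerate(g): print(200+i,x.astype(int).tolist(),end=" ")
print()
print("row222 profile",[int(v) for v in a[218:221,225:262].mean((0,2))])
```

```text
11.075 [0.56870928 0.23470536 0.18116253] [-0.00637622  0.99977754 -0.01997841 -0.00225523] [-0.50834691 -0.07254989 -0.32838335] [0.00826623 0.05848032 0.02167203]
200 [46, 45, 42] 201 [48, 47, 44] 202 [51, 49, 47] 203 [49, 47, 45] 204 [51, 45, 46] 205 [47, 44, 43] 206 [60, 114, 47] 207 [84, 175, 66] 208 [56, 42, 53] 209 [35, 31, 32] 210 [33, 31, 28] 211 [64, 65, 66] 212 [113, 119, 121] 213 [121, 128, 132] 214 [116, 123, 126] 215 [109, 111, 109] 216 [101, 97, 87] 217 [100, 98, 89] 218 [98, 93, 86] 219 [95, 94, 85] 220 [90, 88, 81] 221 [84, 82, 77] 222 [82, 83, 79] 223 [76, 75, 74] 224 [58, 54, 53] 225 [55, 54, 52] 226 [50, 45, 44] 227 [52, 49, 48] 228 [55, 56, 56] 229 [56, 56, 57] 230 [55, 55, 54] 231 [55, 56, 55] 232 [50, 51, 50] 233 [31, 30, 29] 234 [32, 32, 31] 
row222 profile [68, 98, 97, 93, 97, 94, 96, 96, 96, 93, 96, 90, 87, 105, 95, 87, 90, 90, 88, 76, 63, 61, 56, 53, 54, 100, 128, 118, 117, 107, 57, 61, 55, 74, 103, 24, 33]
```

Run:
```python
from ch import *
a=cv2.imread("pics/t7.png").astype(float).mean(2)
for r in range(209,219): print(r,a[r,222:258].astype(int).tolist())
print(proj("top",bay([.632,.2315,.0095],[[.005,-.038,.008],[.005,-.0395,0],[.005,-.047,0],[-.02,-.047,.044]])).round(1).tolist())
```

```text
209 [22, 32, 36, 27, 30, 37, 31, 30, 35, 35, 35, 34, 30, 35, 36, 28, 41, 26, 32, 39, 35, 30, 23, 33, 27, 29, 23, 97, 189, 175, 177, 170, 102, 53, 62, 54]
210 [26, 33, 26, 31, 23, 31, 30, 28, 28, 30, 36, 37, 27, 27, 31, 21, 30, 26, 32, 29, 38, 28, 33, 29, 32, 31, 28, 91, 184, 173, 177, 170, 107, 53, 61, 51]
211 [23, 51, 68, 61, 63, 65, 62, 67, 69, 62, 61, 61, 67, 63, 65, 69, 64, 66, 62, 66, 62, 65, 63, 69, 58, 37, 40, 79, 157, 185, 177, 156, 100, 54, 63, 61]
212 [46, 95, 117, 124, 114, 121, 115, 113, 116, 116, 115, 120, 116, 118, 118, 116, 117, 118, 122, 120, 112, 121, 116, 113, 73, 37, 39, 78, 155, 172, 155, 102, 83, 55, 58, 57]
213 [37, 92, 134, 131, 126, 121, 123, 125, 126, 125, 127, 129, 127, 126, 126, 126, 126, 122, 128, 126, 129, 124, 133, 123, 55, 26, 28, 56, 112, 118, 113, 111, 86, 58, 63, 56]
214 [37, 98, 126, 127, 123, 118, 125, 126, 119, 121, 122, 121, 122, 122, 124, 123, 121, 126, 122, 122, 123, 123, 118, 114, 49, 34, 22, 61, 116, 124, 115, 113, 96, 57, 64, 49]
215 [38, 82, 114, 114, 110, 113, 109, 108, 111, 110, 109, 113, 106, 110, 112, 117, 111, 117, 125, 120, 117, 112, 82, 78, 63, 30, 35, 55, 107, 123, 117, 113, 95, 53, 64, 59]
216 [21, 49, 95, 94, 92, 91, 91, 93, 93, 92, 91, 92, 87, 95, 88, 93, 101, 120, 125, 108, 83, 93, 85, 68, 66, 35, 37, 43, 95, 127, 114, 119, 97, 52, 58, 54]
217 [17, 28, 62, 102, 95, 95, 91, 97, 91, 90, 99, 95, 97, 95, 91, 91, 109, 127, 111, 84, 87, 89, 84, 73, 61, 43, 39, 46, 96, 128, 117, 114, 95, 58, 56, 57]
218 [24, 6, 45, 98, 99, 93, 93, 97, 93, 97, 95, 92, 92, 95, 94, 99, 112, 111, 88, 89, 89, 90, 79, 59, 60, 57, 52, 53, 96, 130, 120, 113, 98, 59, 66, 58]
[[247.4, 211.9], [248.5, 210.8], [252.0, 210.8], [250.2, 228.4]]
```

Emit:
{"fn": "send_rows", "kwargs": {"commands": [{"delta_pos": [0.0,-0.2,0.0],"yaw": 0.0},{"delta_pos": [0.2,0.0,-0.4],"yaw": 0.0},{"delta_pos": [0.2,0.0,-0.4],"yaw": 0.0},{"delta_pos": [0.0,0.0,0.0],"yaw": 0.0}]}}

```text
t: 11.62
tcp_pos: [0.5727, 0.2326, 0.1741]
tool_rot: [-0.006, 1.0, -0.02, -0.001]
force: [-0.0, 0.6, -1.1]
finger_gap: 0.485
```

```bash
cat > look.py <<'E'
from ch import *
import sys
r=manip.sense();print(r["t"],r["tcp_pos"].round(4),r["force"].round(1),r["ft_torque"].round(2),r["finger_gap"].round(3))
a=manip.snapshot("top");cv2.imwrite(f"pics/{sys.argv[1]}.png",a);g=a.astype(float).mean(2)
print("rows",[int(v) for v in g[200:235,232:244].mean(1)])
for r in range(209,217,2): print(r,g[r,240:252].astype(int).tolist())
print("green",(a[206:208,238:254,1].astype(int)-a[206:208,238:254,2]).max(0).tolist())
E
python3 look.py t8
```

```text
Traceback (most recent call last):
  File "look.py", line 3, in <module>
    r=manip.sense();print(r["t"],r["tcp_pos"].round(4),r["force"].round(1),r["ft_torque"].round(2),r["finger_gap"].round(3))
                                                                                                   ^^^^^^^^^^^^^^^^^^^^^
AttributeError: 'float' object has no attribute 'round'
```

```bash
sed -i 's/r\["finger_gap"\].round(3)/r["finger_gap"]/' look.py; python3 look.py t8
```

```text
11.625 [0.5727 0.2326 0.1741] [-0.   0.6 -1.1] [-0.03  0.02  0.02] 0.4848621918422548
rows [45, 45, 49, 48, 45, 44, 74, 108, 47, 25, 77, 143, 123, 121, 109, 101, 100, 98, 96, 88, 84, 84, 72, 55, 48, 52, 54, 57, 57, 57, 55, 33, 27, 30, 31]
209 [26, 23, 22, 23, 21, 31, 27, 28, 19, 94, 192, 181]
211 [146, 144, 141, 140, 143, 131, 135, 120, 27, 78, 140, 112]
213 [118, 122, 123, 122, 126, 124, 113, 66, 36, 61, 118, 127]
215 [107, 124, 125, 120, 112, 87, 77, 64, 47, 50, 107, 126]
green [108, 108, 109, 113, 112, 109, 111, 103, 60, 57, 53, 29, 6, 3, 11, 7]
```

Emit:
{"fn": "send_rows", "kwargs": {"commands": [{"delta_pos": [0.2,0.0,-0.4],"yaw": 0.0},{"delta_pos": [0.2,0.0,-0.4],"yaw": 0.0},{"delta_pos": [0.0,0.0,0.0],"yaw": 0.0}]}}

```text
t: 12.05
tcp_pos: [0.5772, 0.2328, 0.166]
tool_rot: [-0.006, 1.0, -0.02, -0.001]
force: [0.1, -0.3, -1.0]
finger_gap: 0.483
```

```bash
python3 look.py t9
```

```text
12.05 [0.5772 0.2328 0.166 ] [ 0.1 -0.3 -1. ] [-0.03 -0.    0.01] 0.4833701520357372
rows [44, 46, 46, 47, 47, 44, 74, 106, 44, 76, 130, 125, 119, 99, 101, 101, 99, 93, 90, 87, 84, 55, 53, 52, 54, 56, 54, 58, 53, 38, 28, 32, 32, 32, 28]
209 [77, 74, 76, 70, 74, 67, 74, 74, 32, 90, 170, 113]
211 [123, 125, 123, 123, 125, 127, 133, 115, 41, 60, 116, 123]
213 [99, 119, 127, 121, 108, 86, 86, 64, 43, 46, 115, 128]
215 [108, 127, 111, 87, 90, 92, 75, 62, 49, 54, 109, 125]
green [112, 109, 111, 112, 109, 110, 111, 102, 60, 60, 50, 26, 7, 4, 11, 10]
```

Emit:
{"fn": "send_rows", "kwargs": {"commands": [{"delta_pos": [0.2,0.0,-0.4],"yaw": 0.0},{"delta_pos": [0.1,0.0,-0.4],"yaw": 0.0},{"delta_pos": [0.0,0.0,0.0],"yaw": 0.0}]}}

```text
t: 12.48
tcp_pos: [0.5812, 0.2329, 0.1579]
tool_rot: [-0.006, 1.0, -0.02, -0.0]
force: [0.6, 0.7, -0.4]
finger_gap: 0.49
```

```bash
python3 look.py t10
```

```text
12.475 [0.5812 0.2329 0.1579] [ 0.6  0.7 -0.4] [ 0.05 -0.15 -0.03] 0.49011330364062516
rows [44, 45, 48, 47, 46, 46, 74, 106, 43, 77, 131, 110, 103, 101, 101, 94, 91, 88, 90, 73, 59, 51, 53, 56, 55, 54, 55, 48, 28, 30, 30, 31, 30, 23, 21]
209 [78, 74, 77, 71, 75, 72, 74, 74, 44, 68, 133, 124]
211 [105, 102, 129, 128, 132, 126, 113, 80, 51, 51, 112, 121]
213 [100, 126, 127, 113, 87, 90, 87, 68, 50, 56, 111, 125]
215 [98, 86, 87, 92, 88, 95, 77, 65, 47, 55, 106, 130]
green [112, 112, 109, 109, 110, 112, 111, 104, 60, 61, 56, 29, 7, 5, 7, 8]
```

The nose is about 22 mm inside the slot: its visible leading edge stays clipped at row 209 and there is no contact force. The gripper body is near the lid now, so I release and see whether it slides.

Emit:
{"fn": "send_rows", "kwargs": {"commands": [{"delta_pos": [0.0,0.0,0.0],"yaw": 0.0},{"delta_pos": [0.0,0.0,0.0],"yaw": 0.0},{"delta_pos": [-0.5,0.0,0.0],"yaw": 0.0},{"delta_pos": [-1.0,0.0,1.0],"yaw": 0.0},{"delta_pos": [-1.5,0.0,2.0],"yaw": 0.0},{"delta_pos": [-2.0,0.0,3.0],"yaw": 0.0},{"delta_pos": [-2.0,0.0,3.0],"yaw": 0.0},{"delta_pos": [-2.0,0.0,1.0],"yaw": 0.0},{"delta_pos": [0.0,0.0,0.0],"yaw": 0.0}], "grip": -0.5}}

```text
t: 13.65
tcp_pos: [0.4839, 0.2329, 0.2642]
tool_rot: [-0.007, 1.0, -0.019, -0.0]
force: [-0.0, -0.0, 0.1]
finger_gap: 0.75
```

```bash
python3 look.py t11
python3 - <<'E'
from ch import *
b=manip.snapshot("scene");cv2.imwrite("pics/s11.png",b)
for n in("top","scene"):
    im=cv2.imread(f"pics/{'t11' if n=='top' else 's11'}.png");m=tabmask(n,im,"b");k=np.zeros_like(m)
    x,y,w,h=(205,200,45,55) if n=="top" else (325,110,60,75)
    k[y:y+h,x:x+w]=m[y:y+h,x:x+w];cc=cv2.connectedComponentsWithStats(k)
    i=1+np.argmax(cc[2][1:,4]) if cc[0]>1 else 0;print(n,cc[2][i],cc[3][i].round(1))
for d,a in((22,8),(28,7),(40,4),(60,1),(78,0)):
    a=np.radians(a);c=d-6
    cor=np.array([[x,y,z] for x in(-6,6) for y in(-22,22) for z in(78,118)])
    P=np.c_[1.0-(cor[:,2]-6)*np.sin(a)+cor[:,0]*np.cos(a),cor[:,1],-c+(cor[:,2]-6)*np.cos(a)+cor[:,0]*np.sin(a)]*mm
    for n in("top","scene"):
        q=proj(n,bay([.632,.2315,.0095],P)).astype(np.float32);M=cv2.moments(cv2.convexHull(q));print(d,n,(M["m10"]/M["m00"]).__round__(1),(M["m01"]/M["m00"]).__round__(1),cv2.boundingRect(q))
E
```

```text
13.65 [0.4839 0.2329 0.2642] [-0.  -0.   0.1] [ 0.03 -0.01  0.03] 0.7501384932276409
rows [43, 44, 47, 47, 46, 44, 72, 103, 46, 56, 87, 102, 80, 74, 68, 64, 61, 58, 68, 71, 65, 63, 47, 50, 69, 67, 65, 65, 64, 65, 66, 65, 66, 65, 64]
209 [68, 69, 68, 58, 63, 67, 63, 64, 45, 91, 184, 169]
211 [123, 164, 158, 155, 150, 156, 155, 142, 52, 78, 153, 176]
213 [66, 121, 129, 177, 171, 171, 179, 161, 64, 78, 151, 171]
215 [66, 124, 115, 127, 169, 170, 175, 161, 58, 71, 152, 176]
green [106, 106, 107, 109, 107, 111, 108, 101, 56, 59, 52, 28, 6, 6, 7, 10]
top [217 210  23  13 235] [228.4 216.3]
scene [367 180   8   5  27] [370.7 182.5]
22 top 225.3 229.8 (212, 222, 26, 15)
22 scene 357.0 172.4 (347, 160, 20, 25)
28 top 225.7 228.1 (213, 220, 25, 16)
28 scene 358.5 174.4 (348, 162, 21, 25)
40 top 226.4 224.0 (214, 217, 25, 14)
40 scene 362.1 178.2 (352, 165, 20, 26)
60 top 227.8 218.8 (215, 212, 25, 13)
60 scene 367.0 185.0 (357, 172, 19, 26)
78 top 229.0 215.4 (217, 209, 24, 13)
78 scene 370.4 191.3 (361, 179, 19, 25)
```

Gravity took it most of the way: the tab centroid at row 216.3 puts it about 73 mm deep. I'll turn the open gripper 90° and press the tab home with the far fingertip, which keeps the body clear of the lid.

Emit:
{"fn": "send_rows", "kwargs": {"commands": [{"delta_pos": [0.0,0.0,0.0],"yaw": -0.175},{"delta_pos": [0.0,0.0,0.0],"yaw": -0.175},{"delta_pos": [0.0,0.0,0.0],"yaw": -0.175},{"delta_pos": [0.0,0.0,0.0],"yaw": -0.175},{"delta_pos": [0.0,0.0,0.0],"yaw": -0.175},{"delta_pos": [0.0,0.0,0.0],"yaw": -0.175},{"delta_pos": [0.0,0.0,0.0],"yaw": -0.175},{"delta_pos": [0.0,0.0,0.0],"yaw": -0.175},{"delta_pos": [0.0,0.0,0.0],"yaw": -0.175},{"delta_pos": [0.0,0.0,0.0],"yaw": 0.0}], "grip": -1.0}}

```text
t: 15.0
tcp_pos: [0.4912, 0.2305, 0.2531]
tool_rot: [0.723, 0.69, -0.016, -0.019]
force: [0.4, -0.1, 0.3]
finger_gap: 0.998
```

Emit:
{"fn": "send_rows", "kwargs": {"commands": [{"delta_pos": [2.0,0.1,0.0],"yaw": 0.05},{"delta_pos": [2.5,0.0,-1.0],"yaw": 0.0},{"delta_pos": [1.5,0.0,-2.0],"yaw": 0.0},{"delta_pos": [0.7,0.0,-2.0],"yaw": 0.0},{"delta_pos": [0.2,0.0,-1.0],"yaw": 0.0},{"delta_pos": [0.0,0.0,0.0],"yaw": 0.0}]}}

```text
t: 15.75
tcp_pos: [0.5494, 0.2312, 0.188]
tool_rot: [0.698, 0.715, -0.029, -0.028]
force: [-0.2, -0.3, 0.1]
finger_gap: 0.998
```

```bash
cat > l2.py <<'E'
from ch import *
import sys
r=manip.sense();print(r["t"],r["tcp_pos"].round(4),r["tool_rot"].round(3),r["force"].round(1))
a=manip.snapshot("top");b=manip.snapshot("scene");n=sys.argv[1];cv2.imwrite(f"pics/t{n}.png",a);cv2.imwrite(f"pics/s{n}.png",b)
def f(im,x,y,w=80,h=100,k=5):
    o=cv2.convertScaleAbs(cv2.resize(im[y:y+h,x:x+w],None,fx=k,fy=k,interpolation=2),alpha=1.5,beta=20)
    for i in range(0,w,10): cv2.line(o,(i*k,0),(i*k,5),(0,0,255),1); i%20 or cv2.putText(o,str(x+i),(i*k,18),0,.4,(0,0,255),1)
    for i in range(0,h,10): cv2.line(o,(0,i*k),(5,i*k),(0,0,255),1); i%20 or cv2.putText(o,str(y+i),(6,i*k+4),0,.4,(0,0,255),1)
    return o
cv2.imwrite(f"pics/v{n}.png",np.hstack([f(a,190,170),f(b,310,110)]))
for nn,im,bx in(("top",a,(205,200,45,55)),("scene",b,(325,110,60,90))):
    m=tabmask(nn,im,"b");k=np.zeros_like(m);x,y,w,h=bx;k[y:y+h,x:x+w]=m[y:y+h,x:x+w];v,u=np.nonzero(k)
    print(nn,len(u),(u.min(),u.max(),v.min(),v.max(),u.mean().round(1),v.mean().round(1)) if len(u) else 0)
E
python3 l2.py 12
```

```text
15.75 [0.5494 0.2312 0.188 ] [ 0.698  0.715 -0.029 -0.028] [-0.2 -0.3  0.1]
top 71 (np.int64(233), np.int64(240), np.int64(210), np.int64(222), np.float64(236.0), np.float64(216.1))
scene 121 (np.int64(329), np.int64(376), np.int64(115), np.int64(191), np.float64(363.0), np.float64(180.0))
```

Emit:
{"fn": "send_rows", "kwargs": {"commands": [{"delta_pos": [0.6,0.0,-0.8],"yaw": 0.0},{"delta_pos": [0.2,0.0,-1.0],"yaw": 0.0},{"delta_pos": [0.0,0.0,-1.0],"yaw": 0.0},{"delta_pos": [0.0,0.0,0.0],"yaw": 0.0}]}}

```text
t: 16.35
tcp_pos: [0.5566, 0.2313, 0.161]
tool_rot: [0.698, 0.715, -0.03, -0.029]
force: [0.7, 0.0, 0.1]
finger_gap: 0.998
```

Emit:
{"fn": "send_rows", "kwargs": {"commands": [{"delta_pos": [0.0,0.0,-0.8],"yaw": 0.0},{"delta_pos": [0.0,0.0,-0.6],"yaw": 0.0},{"delta_pos": [0.0,0.0,0.0],"yaw": 0.0}]}}

```text
t: 16.73
tcp_pos: [0.5578, 0.2314, 0.1467]
tool_rot: [0.698, 0.715, -0.029, -0.028]
force: [0.5, -0.4, 0.2]
finger_gap: 0.999
```

```bash
python3 l2.py 13
```

```text
16.725 [0.5578 0.2314 0.1467] [ 0.698  0.715 -0.029 -0.028] [ 0.5 -0.4  0.2]
top 22 (np.int64(237), np.int64(240), np.int64(210), np.int64(221), np.float64(238.3), np.float64(215.0))
scene 124 (np.int64(328), np.int64(376), np.int64(115), np.int64(191), np.float64(361.9), np.float64(178.9))
```

View pics/v13.png

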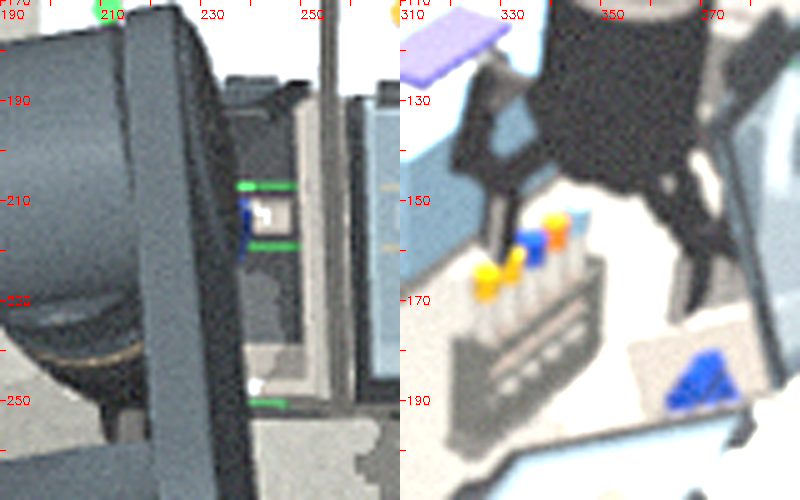

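The fingertip at (369,172) is above the tab top at (372,180), about 20 mm to go, and the body is clear of the lid. Continuing the guarded descent.

Emit:
{"fn": "send_rows", "kwargs": {"commands": [{"delta_pos": [0.0,0.0,-0.6],"yaw": 0.0},{"delta_pos": [0.0,0.0,-0.5],"yaw": 0.0},{"delta_pos": [0.0,0.0,-0.3],"yaw": 0.0},{"delta_pos": [0.0,0.0,0.0],"yaw": 0.0}]}}

```text
t: 17.32
tcp_pos: [0.5583, 0.2315, 0.1326]
tool_rot: [0.698, 0.715, -0.028, -0.028]
force: [0.1, 0.0, -0.9]
finger_gap: 1.0
```

Emit:
{"fn": "send_rows", "kwargs": {"commands": [{"delta_pos": [0.0,0.0,-0.3],"yaw": 0.0},{"delta_pos": [0.0,0.0,-0.3],"yaw": 0.0},{"delta_pos": [0.0,0.0,0.0],"yaw": 0.0}]}}

```text
t: 17.7
tcp_pos: [0.5584, 0.2316, 0.1263]
tool_rot: [0.698, 0.715, -0.028, -0.028]
force: [0.1, -0.2, -1.1]
finger_gap: 1.004
```

```bash
python3 l2.py 14
```

```text
17.7 [0.5584 0.2316 0.1263] [ 0.698  0.715 -0.028 -0.028] [ 0.1 -0.2 -1.1]
top 0 0
scene 123 (np.int64(330), np.int64(376), np.int64(115), np.int64(191), np.float64(361.9), np.float64(179.2))
```

Emit:
{"fn": "send_rows", "kwargs": {"commands": [{"delta_pos": [0.0,0.0,-0.25],"yaw": 0.0},{"delta_pos": [0.0,0.0,-0.2],"yaw": 0.0}]}}

```text
t: 18.05
tcp_pos: [0.5589, 0.2317, 0.1221]
tool_rot: [0.698, 0.715, -0.027, -0.028]
force: [0.6, 0.9, -0.9]
finger_gap: 0.999
```

```bash
sed -i 's/(325,110,60,90)/(358,165,27,35)/' l2.py; python3 l2.py 15
python3 - <<'E'
import cv2
from h import *
for n in(11,13,14,15):
    m=tabmask("scene",cv2.imread(f"pics/s{n}.png"),"b")[165:200,358:385];v,u=np.nonzero(m);print(n,len(u),u.min()+358,v.min()+165,u.mean()+358,v.mean()+165)
E
```

```text
18.05 [0.5589 0.2317 0.1221] [ 0.698  0.715 -0.027 -0.028] [ 0.6  0.9 -0.9]
top 0 0
scene 95 (np.int64(364), np.int64(376), np.int64(180), np.int64(191), np.float64(370.0), np.float64(185.9))
11 92 363 180 369.9782608695652 185.97826086956522
13 95 364 180 370.06315789473683 186.16842105263157
14 94 364 180 370.02127659574467 186.0531914893617
15 95 364 180 369.9789473684211 185.85263157894735
```

Emit:
{"fn": "send_rows", "kwargs": {"commands": [{"delta_pos": [0.0,0.0,-0.25],"yaw": 0.0},{"delta_pos": [0.0,0.0,-0.2],"yaw": 0.0}]}}

```text
t: 18.4
tcp_pos: [0.5588, 0.2317, 0.1173]
tool_rot: [0.698, 0.715, -0.027, -0.028]
force: [0.1, 0.4, 0.3]
finger_gap: 1.0
```

Emit:
{"fn": "send_rows", "kwargs": {"commands": [{"delta_pos": [0.0,0.0,-0.25],"yaw": 0.0},{"delta_pos": [0.0,0.0,-0.2],"yaw": 0.0}]}}

```text
t: 18.65
tcp_pos: [0.5593, 0.2317, 0.1149]
tool_rot: [0.698, 0.715, -0.027, -0.027]
force: [-5.9, -1.4, 16.3]
finger_gap: 0.998
```

```bash
python3 l2.py 16
python3 - <<'E'
from h import *
im=cv2.imread("pics/s16.png")
print(im[170:192,363:380].astype(int).sum(2)//3)
m=tabmask("scene",im,"b")[170:192,363:380]//255;print("\n".join("".join(".#"[k] for k in r) for r in m))
E
```

```text
18.65 [0.5593 0.2317 0.1149] [ 0.698  0.715 -0.027 -0.027] [-5.9 -1.4 16.3]
top 0 0
scene 94 (np.int64(364), np.int64(376), np.int64(180), np.int64(191), np.float64(370.1), np.float64(186.1))
[[159 121  69  29  33  37  38  39  32  35  33  36  36  32  33  36  57]
 [171 142  90  40  36  29  27  27  37  30  33  38  38  37  36  61  86]
 [173 150 103  51  33  28  32  34  31  37  40  43  30  32  59 105 128]
 [176 156 110  70  47  33  38  40  44  64  78  63  55  57  89 130 147]
 [178 149 104  85  68  49  31  34  45  93 117 111 102 105 123 138 146]
 [174 138  95  97  84  45  34  42  65 114 139 140 128 137 144 144 143]
 [148 117  98  98  79  33  33  37  73 121 146 145 143 143 145 142 143]
 [127 104  96  92  70  49  35  45  86 132 142 147 144 144 144 141 146]
 [124  94  98  94  69  32  33  52  97 135 145 145 141 140 141 145 144]
 [116  95 104  89  53  31  29  46 100 131 136 140 142 143 144 146 145]
 [115  98 102  90  57  30  35  54  89 113 115 127 137 148 144 146 140]
 [109  92  99  90  48  38  48  61  85  92  98 119 138 142 142 145 145]
 [107  98  99  81  46  32  55  84  86  85  87 106 130 14
[... 350 characters left out ...]
74  89 125 142 141]
 [115  96  80  67  76  72  58  59  61  72  77  72  63  84 114 128 127]
 [ 99  75  68  69  62  62  60  54  62  79  79  72  78  97 111 114 118]
 [ 95  67  66  71  75  76  75  79  92 101  94  95 112 126 114 108 107]
 [102  88  86  92  95  98 106 124 130 120  99 100 105 103 103  88  82]]
.................
.................
.................
.................
.................
.................
.................
.................
.................
.................
.......###.......
......#####......
......#####......
.....#######.....
.....#######.....
....#########....
...##########....
..############...
.#############...
.#############...
.######..........
.####............
```

The press met a firm stop: 16 N up with the −0.36 ratio of the slot's slope, and the tab did not move. So it is home. Next I retract, go over the lid and plan the closing path.

Emit:
{"fn": "send_rows", "kwargs": {"commands": [{"delta_pos": [0.0,0.0,1.0],"yaw": 0.0},{"delta_pos": [0.0,0.0,2.5],"yaw": 0.0},{"delta_pos": [-0.5,0.0,4.0],"yaw": 0.0},{"delta_pos": [-0.5,0.0,4.5],"yaw": 0.0},{"delta_pos": [0.0,0.0,4.5],"yaw": 0.0},{"delta_pos": [0.0,0.0,4.5],"yaw": 0.0},{"delta_pos": [0.0,0.0,4.0],"yaw": 0.0},{"delta_pos": [0.0,0.0,1.5],"yaw": 0.0},{"delta_pos": [0.0,0.0,0.0],"yaw": 0.0}], "grip": -1.0}}

```text
t: 19.88
tcp_pos: [0.5425, 0.2312, 0.3863]
tool_rot: [0.697, 0.715, -0.031, -0.031]
force: [0.7, 0.4, 0.6]
finger_gap: 1.005
```

```bash
python3 l2.py 17
python3 - <<'E'
import numpy as np
A=np.radians(28);bx=np.array([np.cos(A),np.sin(A)]);bz=np.array([-np.sin(A),np.cos(A)])
h=68*bx+45.5*bz
for th in(1.75,1.6,1.45,1.3,1.15,1,.85,.7,.55,.4,.25,.1,0):
    r=115; u=-bx*np.cos(th)+bz*np.sin(th); n=bx*np.sin(th)+bz*np.cos(th)
    p=h+r*u+5*n
    off=14.5 if th>A else -14.5
    print(th,(p+[632+off,125-33]).round(0))
E
```

```text
19.875 [0.5425 0.2312 0.3863] [ 0.697  0.715 -0.031 -0.031] [0.7 0.4 0.6]
top 243 (np.int64(217), np.int64(239), np.int64(209), np.int64(222), np.float64(228.3), np.float64(216.2))
scene 96 (np.int64(363), np.int64(376), np.int64(180), np.int64(190), np.float64(370.0), np.float64(185.9))
1.75 [655. 275.]
1.6 [639. 269.]
1.45 [623. 261.]
1.3 [610. 251.]
1.15 [597. 239.]
1 [587. 225.]
0.85 [579. 209.]
0.7 [574. 193.]
0.55 [571. 176.]
0.4 [541. 159.]
0.25 [543. 142.]
0.1 [548. 125.]
0 [552. 115.]
```

Emit:
{"fn": "send_rows", "kwargs": {"commands": [{"delta_pos": [2.0,0.0,0.0],"yaw": 0.0},{"delta_pos": [3.5,0.0,0.0],"yaw": 0.0},{"delta_pos": [3.5,0.0,0.0],"yaw": 0.0},{"delta_pos": [3.5,0.0,0.0],"yaw": 0.0},{"delta_pos": [3.0,0.0,0.0],"yaw": 0.0},{"delta_pos": [2.0,0.0,0.0],"yaw": 0.0},{"delta_pos": [1.0,0.0,0.0],"yaw": 0.0},{"delta_pos": [0.0,0.0,-1.5],"yaw": 0.0},{"delta_pos": [0.0,0.0,-3.0],"yaw": 0.0}], "grip": 1.0, "force": 30}}

```text
t: 21.1
tcp_pos: [0.7261, 0.2294, 0.3136]
tool_rot: [0.697, 0.714, -0.048, -0.043]
force: [0.1, 0.3, -0.2]
finger_gap: -0.0
```

Emit:
{"fn": "send_rows", "kwargs": {"commands": [{"delta_pos": [-1.5,0.1,-1.5],"yaw": 0.0},{"delta_pos": [-2.0,0.0,-1.5],"yaw": 0.0},{"delta_pos": [-1.0,0.0,-0.5],"yaw": 0.0},{"delta_pos": [-0.8,0.0,0.0],"yaw": 0.0}]}}

```text
t: 21.6
tcp_pos: [0.6626, 0.2293, 0.2622]
tool_rot: [0.696, 0.714, -0.058, -0.051]
force: [0.1, 0.3, 0.6]
finger_gap: 0.001
```

Emit:
{"fn": "send_rows", "kwargs": {"commands": [{"delta_pos": [-1.2,0.1,0.0],"yaw": 0.0},{"delta_pos": [-1.2,0.0,-0.2],"yaw": 0.0},{"delta_pos": [-1.2,0.0,-0.3],"yaw": 0.0}]}}

```text
t: 21.98
tcp_pos: [0.6244, 0.2301, 0.2544]
tool_rot: [0.696, 0.714, -0.059, -0.051]
force: [1.7, 0.8, -1.0]
finger_gap: 0.003
```

Emit:
{"fn": "send_rows", "kwargs": {"commands": [{"delta_pos": [-1.0,0.0,-0.6],"yaw": 0.0},{"delta_pos": [-1.0,0.0,-0.7],"yaw": 0.0},{"delta_pos": [-0.9,0.0,-0.9],"yaw": 0.0},{"delta_pos": [-0.7,0.0,-1.0],"yaw": 0.0}]}}

```text
t: 22.48
tcp_pos: [0.5868, 0.2298, 0.2212]
tool_rot: [0.696, 0.714, -0.057, -0.049]
force: [0.9, -1.0, 0.8]
finger_gap: -0.005
```

```bash
python3 l2.py 18
```

```text
22.475 [0.5868 0.2298 0.2212] [ 0.696  0.714 -0.057 -0.049] [ 0.9 -1.   0.8]
top 0 0
scene 83 (np.int64(364), np.int64(376), np.int64(180), np.int64(191), np.float64(370.0), np.float64(186.2))
```

Emit:
{"fn": "send_rows", "kwargs": {"commands": [{"delta_pos": [-0.5,0.0,-1.0],"yaw": 0.0},{"delta_pos": [-0.4,0.0,-1.0],"yaw": 0.0},{"delta_pos": [-0.3,0.0,-1.0],"yaw": 0.0},{"delta_pos": [-0.3,0.0,-1.0],"yaw": 0.0}]}}

```text
t: 23.08
tcp_pos: [0.5708, 0.2298, 0.1783]
tool_rot: [0.696, 0.714, -0.057, -0.05]
force: [0.3, -0.4, 0.9]
finger_gap: -0.003
```

Emit:
{"fn": "send_rows", "kwargs": {"commands": [{"delta_pos": [-0.2,0.0,-1.0],"yaw": 0.0},{"delta_pos": [-0.1,0.0,-1.0],"yaw": 0.0},{"delta_pos": [0.0,0.0,-1.0],"yaw": 0.0},{"delta_pos": [0.0,0.0,-0.7],"yaw": 0.0},{"delta_pos": [0.0,0.0,0.0],"yaw": 0.0}]}}

```text
t: 23.7
tcp_pos: [0.5671, 0.2297, 0.1373]
tool_rot: [0.696, 0.714, -0.058, -0.05]
force: [-0.3, -0.1, 0.4]
finger_gap: -0.0
```

Emit:
{"fn": "send_rows", "kwargs": {"commands": [{"delta_pos": [0.0,0.0,-0.6],"yaw": 0.0},{"delta_pos": [0.0,0.0,-0.5],"yaw": 0.0},{"delta_pos": [0.0,0.0,0.0],"yaw": 0.0}]}}

```text
t: 24.08
tcp_pos: [0.5674, 0.2297, 0.126]
tool_rot: [0.696, 0.714, -0.058, -0.05]
force: [-0.2, 0.9, -0.4]
finger_gap: 0.002
```

```bash
python3 l2.py 19
python3 - <<'E'
from ch import *
p=[.632,.2315,.0095]
for th in(0,.06,.12,.2,.3):
    e=np.array([[.068-l*np.cos(th)+.0505*0+5*mm*np.sin(th),y,.0455+l*np.sin(th)+5*mm*np.cos(th)] for l,y in((.136,.054),(.136,-.054),(.15,.03),(.15,-.03))])
    print(th,proj("top",bay(p,e)).round(1).tolist(),proj("scene",bay(p,e)).round(1).tolist())
E
```

```text
24.075 [0.5674 0.2297 0.126 ] [ 0.696  0.714 -0.058 -0.05 ] [-0.2  0.9 -0.4]
top 0 0
scene 0 0
0 [[203.6, 250.0], [254.0, 250.4], [215.2, 256.1], [243.1, 256.3]] [[350.4, 174.5], [332.4, 196.7], [341.9, 180.2], [331.8, 192.5]]
0.06 [[202.8, 251.3], [253.6, 251.6], [214.5, 257.5], [242.5, 257.7]] [[349.3, 171.6], [331.2, 193.8], [340.7, 177.1], [330.5, 189.3]]
0.12 [[202.0, 252.3], [253.1, 252.6], [213.7, 258.7], [242.0, 258.9]] [[348.4, 168.8], [330.1, 190.8], [339.6, 173.9], [329.4, 186.1]]
0.2 [[200.8, 253.4], [252.6, 253.7], [212.6, 260.0], [241.2, 260.1]] [[347.4, 164.9], [329.0, 186.8], [338.4, 169.6], [328.1, 181.7]]
0.3 [[199.4, 254.1], [251.8, 254.4], [211.1, 260.9], [240.2, 261.1]] [[346.6, 160.0], [328.0, 181.8], [337.5, 164.2], [327.1, 176.3]]
```

Emit:
{"fn": "send_rows", "kwargs": {"commands": [{"delta_pos": [0.0,0.0,-0.4],"yaw": 0.0},{"delta_pos": [0.0,0.0,-0.3],"yaw": 0.0}]}}

```text
t: 24.42
tcp_pos: [0.5683, 0.23, 0.1202]
tool_rot: [0.696, 0.714, -0.057, -0.049]
force: [-2.0, -0.8, 12.3]
finger_gap: -0.001
```

Emit:
{"fn": "send_rows", "kwargs": {"commands": [{"delta_pos": [0.0,0.0,-0.3],"yaw": 0.0}]}}

```text
t: 24.55
tcp_pos: [0.5685, 0.23, 0.1199]
tool_rot: [0.696, 0.714, -0.057, -0.049]
force: [-3.7, -1.7, 20.8]
finger_gap: 0.002
```

Firm stop at the expected height (20.8 N). Retract and check.

Emit:
{"fn": "send_rows", "kwargs": {"commands": [{"delta_pos": [0.0,0.0,0.0],"yaw": 0.0},{"delta_pos": [0.0,0.0,0.6],"yaw": 0.0},{"delta_pos": [0.0,0.0,2.0],"yaw": 0.0},{"delta_pos": [-1.0,0.0,3.5],"yaw": 0.0},{"delta_pos": [-3.0,0.0,3.5],"yaw": 0.0},{"delta_pos": [-3.0,2.0,2.5],"yaw": 0.0},{"delta_pos": [-2.0,4.0,2.0],"yaw": 0.0},{"delta_pos": [-1.0,5.0,1.0],"yaw": 0.0},{"delta_pos": [-1.0,5.0,0.0],"yaw": 0.0},{"delta_pos": [0.0,4.0,0.0],"yaw": 0.0}]}}

```text
t: 25.8
tcp_pos: [0.4553, 0.4324, 0.2765]
tool_rot: [0.699, 0.712, -0.056, -0.049]
force: [-0.2, -0.4, -0.0]
finger_gap: 0.002
```

Emit:
{"fn": "send_rows", "kwargs": {"commands": [{"delta_pos": [-1.0,4.5,0.0],"yaw": 0.0},{"delta_pos": [-2.0,4.5,0.0],"yaw": 0.0},{"delta_pos": [-2.0,4.5,0.0],"yaw": 0.0},{"delta_pos": [0.0,2.0,0.0],"yaw": 0.0},{"delta_pos": [0.0,0.0,0.0],"yaw": 0.0}]}}

```text
t: 26.42
tcp_pos: [0.402, 0.5952, 0.2742]
tool_rot: [0.697, 0.713, -0.056, -0.049]
force: [-0.2, -0.1, 0.2]
finger_gap: 0.004
```

```bash
python3 l2.py 20
python3 - <<'E'
from h import *
a=cv2.imread("pics/t20.png").astype(int);g=a.mean(2);g0=cv2.imread("pics/top0.png").astype(int).mean(2)
print("free  lip col",g[235:264,224:234].mean(1).astype(int).tolist())
print("busy  lip col",g[235:264,280:290].mean(1).astype(int).tolist())
print("free frame cols(row240)",g[238:242,196:258].mean(0).astype(int).tolist())
print("row 192-200",g[185:200,224:234].mean(1).astype(int).tolist())
b=cv2.imread("pics/s20.png");cv2.imwrite("pics/v20.png",np.hstack([cv2.resize(a[150:270,180:330].astype(np.uint8),None,fx=3,fy=3,interpolation=2),cv2.resize(b[110:230,305:420],None,fx=3,fy=3,interpolation=2)]))
for n,f0,f1 in(("top","top0","t20"),("scene","scene0","s20")):
    for c in"gy":
        for f in(f0,f1):
            m=tabmask(n,cv2.imread(f"pics/{f}.png"),c);x,y,w,h=(390,225,80,100) if n=="top" else (170,280,130,120);v,u=np.nonzero(m[y:y+h,x:x+w]);print(n,c,f,u.mean().round(1),v.mean().round(1))
# loose things: difference of start/end images in their boxes
d=abs(a.mean(2)-g0)
for nm,(x,y,w,h) in dict(rack_a=(268,305,60,36),rack_b=(125,282,70,26),jar=(356,306,34,34),bottle=(378,138,40,44),scanner=(184,315,98,46)).items(): print(nm,(d[y:y+h,x:x+w]>40).mean().round(3))
E
```

```text
26.425 [0.402  0.5952 0.2742] [ 0.697  0.713 -0.056 -0.049] [-0.2 -0.1  0.2]
top 0 0
scene 0 0
free  lip col [93, 92, 93, 95, 108, 106, 106, 107, 106, 92, 55, 37, 41, 42, 42, 40, 43, 41, 40, 39, 39, 73, 113, 107, 108, 105, 105, 108, 104]
busy  lip col [93, 92, 90, 94, 104, 106, 106, 107, 108, 106, 78, 34, 41, 41, 41, 38, 40, 41, 40, 40, 39, 54, 98, 108, 104, 106, 106, 105, 104]
free frame cols(row240) [107, 104, 106, 109, 109, 110, 105, 69, 33, 39, 51, 86, 104, 101, 104, 105, 104, 103, 104, 105, 104, 103, 106, 104, 104, 105, 104, 106, 104, 103, 104, 106, 104, 105, 103, 103, 104, 104, 103, 104, 104, 105, 105, 102, 105, 102, 103, 104, 104, 104, 104, 106, 107, 102, 59, 37, 38, 43, 79, 97, 49, 54]
row 192-200 [157, 160, 153, 120, 109, 117, 114, 95, 93, 93, 93, 93, 93, 93, 94]
top g top0 49.4 46.7
top g t20 49.2 46.7
top y top0 52.1 20.8
top y t20 52.2 20.8
scene g scene0 54.6 33.6
scene g s20 54.6 33.7
scene y scene0 78.6 46.9
scene y s20 78.6 46.9
rack_a 0.0
rack_b 0.084
jar 0.0
bottle 0.0
scanner 0.045
```

```bash
python3 -c "
from station import manip
print(manip.sense()['t']);print(manip.sign_off())"
```

```text
26.525
the job is handed in; nothing more can be done
None
```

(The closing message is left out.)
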